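# Put the tablet-test kit away and close its box

### The job

Put the kit away: set the brass check weight down in the yellow tray and the blue-capped sample pot in the green tray of the white kit box (set them down, do not drop them in). Then close the box: push the blue cover plate along between its rails, over the trays, until it drops onto its four pins and lies flat and fully home. Leave the other things on the bench where they are.

Things in the scene. Friction and masses are not known exactly. Their poses are not given: they have to be found in the camera images.
- kit_box: fixed white box, 280 (x) x 200 mm; origin under its centre; the cover is pushed home along +x. From x -140 to +10 mm a solid deck, 58 mm high; beyond, a bay with rim 50 mm high holding two trays (centres x 55, y +-29.5). Four steel pins, 9 mm thick, 8 mm tall (tops level with the deck), at x 58, y +-71 and x 119, y +-45. Aluminium rails along both sides, 171 mm apart, tops 73 mm high
- box_home (a point): point on the kit box (x 75, y 0, z 50 mm in its frame) where the cover's origin lies when the cover is fully home; axes as the kit box
- cover: loose blue plate, 120 (x) x 168 x 6 mm, 0.3 kg, with 14 mm holes for the pins; upright rib on its near edge (x -60 to -52, 100 mm long in y, top 28 mm above the underside); origin at the centre of the underside. Starts on the deck between the rails (1.5 mm play), slides flat over deck and pin tops, drops 8 mm when holes meet pins, its near edge then 5 mm past the deck
- yellow_tray: yellow tray, open on top, 84 (x) x 55 (y) x 36 mm high, walls and floor 4 mm (inside 76 x 47 mm, 32 mm deep), held in the kit box's bay; origin under its centre, axes as the kit box (same height 10 mm above the table). Which side of the bay it is on changes
- green_tray: green tray, open on top, 84 (x) x 55 (y) x 36 mm high, walls and floor 4 mm (inside 76 x 47 mm, 32 mm deep), held in the kit box's bay; origin under its centre, axes as the kit box (same height 10 mm above the table). Which side of the bay it is on changes
- weight: brass check weight standing upright, 28 mm across up to 17 mm height, then a neck and a knob 20 mm across from 25 to 30 mm height, 0.12 kg; origin at the centre of its underside, z up
- pot: small white sample pot with blue cap, standing, 27 mm across, cap 30 mm across from 21 to 30 mm height, 0.04 kg; origin at the centre of its underside, z up
- dish: clear glass petri dish with small white tablets, 90 mm across, 14 mm high; origin under its centre. A bystander
- forceps: steel forceps, 160 mm long, lying flat. A bystander
- beaker: glass beaker, 70 mm across, 90 mm high; origin under its centre. A bystander
- bottle: white jar with blue cap, 68 mm across, 130 mm high; origin under its centre. A bystander
- amber_jar: amber glass jar with black cap, 56 mm across, 90 mm high; origin under its centre. A bystander
- marker: red marker pen, 14 mm thick, 130 mm long, lying flat. A bystander
- timer: grey lab timer, 60 x 60 x 22 mm; origin under its centre. A bystander
Mind the look-alikes: they are no part of the job. Several things have the shape of the weight; the one meant has the colours described above. Several things look just like the pot: the one meant starts farthest to the robot's left.

How it is judged:
By the outcome, as a careful person would: the job done as asked, in the order asked, and still so for the second after the job is handed in, with the robot touching nothing.
It also fails if it takes over 64 s, if anything falls off the work surface, if the arm or the gripper's body presses on something with over 40 N, if the wrist force passes 120 N, or if a joint passes its speed limit or range.

### The arm

A 6-joint arm with a two-finger parallel gripper is mounted at the origin on the work surface. World frame = base frame: x ahead of the robot, y to its left, z up, the work surface at z = 0. Lengths are in mm, angles in rad, forces in N, time in s.
With the tool pointing down it reaches from about 250 to 775 mm from the base axis. Payload 8.9 kg.
Tool frame: the origin (TCP) lies midway between the tips of the shut fingers; the grasp point (between the pads) lies 19 mm behind it; z points along the fingers, y is the line along which they close (so a half turn about z gives the same grasp; the last joint's range is limited). The gripper opens to 85 mm and grips with 20 to 120 N. Pads are 22 mm wide; open, the fingers measure 114 mm over their backs; the gripper's body (76 mm by 85 mm) begins 54 mm behind the grasp point. The pads swing forward as they close: fully open they stand 13 mm farther back than shut.
Start: joints at [1.11, 0.291, -0.153, 1.127, 0, 1.431], TCP at [166.038, 498.051, 231.305] pointing down, gripper open.
Joint ranges: [-2.52, 2.52], [-0.91, 1.74], [-1.3, 1.37], [-1.96, 2.02], [-1.52, 1.47], [-3.14, 3.14]. Speed limits (rad/s): [2.22, 2.22, 2.79, 3.14, 3.14, 3.14].

### API

Orientations are given as a rotation vector (axis times angle).
In Python, from cell import robot gives the robot as it stands. The module is installed in compiled form; this text tells all that it offers.
- The arm moves only by the shell command python3 -m jog 'ROWS' [FORCE]. ROWS is JSON, a list of rows, each an object with "travel": the shift along the tool's x, y, z in cm, a list of three; "rotation": the turn, a rotation vector about the tool's x, y, z in degrees, a list of three; "jaw": the finger opening in cm, from 0 to 8.54. A call has exactly 5 rows; each row shifts and turns the commanded pose from where the row before left it, along the tool's axes as they then stand; what a row does not reach is not made up. A row lasts 1/8 s, in which the tool goes at most 62.5 mm and 10.7 degrees, less where a joint would pass 70% of its speed; a pose out of reach is approached as far as the arm can. A call with a gripper value outside its range is refused whole. The fingers move at their own pace and stop on an object; FORCE is the grip in N (left out, the last holds). Time passes only in rows, so rows that do not move let the fingers close, or fill a call up. It gives the time, the measured TCP pose, the force, the opening and the grip force at its end, in the units of the state.
- robot.get_obs(): the state, without advancing time (a new reading comes with each control period).
- robot.capture(name): name is "side" or "top" or "wrist"; returns the picture (400x640x3 uint8, blue, green, red); there is no depth.
- robot.get_calibration(name): a dict with "fx", "fy", "cx", "cy" (pixels), "position" and "attitude" of the camera in the world; the wrist camera has in their place "hand_eye" (4x4, takes a point from camera to tool coordinates, whose origin is the TCP and whose axes are the flange's). Camera axes: x right, y down, z forward; pixel columns grow to the right and rows downward; lengths in mm; the calibration is good to about 2 mm. The wrist camera is an equidistant fisheye: a pixel r from the principal point sees the ray r / f radians off the axis. A picture is of the moment at which its call begins: read the wrist's pose just before it. get_calibration takes no time and is no camera call.
- robot.finish_job(): hands the job in; it is judged then, once.
The state is a dict: "t": time; "joint_positions": joint angles; "qvel": joint speeds; "joint_torque": joint torques, N m; "position": TCP position; "orientation": TCP orientation; "contact_force": force on the tool from outside, world axes, zero at the start; "torque": the same for the moment, N m; "finger_gap": opening from 0.0 (shut) to 1.0 (fully open); "gripper_force": force on a finger pad.
Only numpy, scipy, OpenCV 4.12 (cv2) and the standard library are available. Lean on these libraries where they do the work, as an engineer would, in place of code of your own. Each camera call takes 0.05 s, during which the arm holds its last target. There are 200 camera calls.

## Working session

There is one attempt and no reset: what is moved stays moved. The work goes in short steps, Python scripts to look and compute and a shell command to move; the robot and the scene stay as the last step left them, time stands still between calls to the robot, and variables do not carry over. Pictures are saved under pics/ and viewed, at most 10 in all, crops included, and the job is handed in when it is done.

```bash
mkdir -p pics
python3 - <<'E'
from cell import robot
import cv2,json
print(robot.get_obs())
for n in("top","side"):
    im=robot.capture(n);cv2.imwrite(f"pics/{n}0.png",im)
for n in("top","side","wrist"):print(n,robot.get_calibration(n))
E
```

```text
{'t': 0.0, 'joint_positions': array([ 1.10966705e+00,  2.91278427e-01, -1.54144713e-01,  1.12668011e+00,
        2.01883329e-05,  1.43150317e+00]), 'qvel': array([ 0.0001684 , -0.00106441, -0.00140194, -0.00014307,  0.00126978,
       -0.00108775]), 'joint_torque': array([-2.41134891e-03, -5.37149227e+01,  3.31363285e+01,  1.59263914e-02,
       -1.61256180e-04, -2.93322444e-05]), 'position': array([165.85146532, 497.6516082 , 230.72639852]), 'orientation': array([-5.03294943e-01, -3.10060404e+00,  1.95145940e-03]), 'contact_force': array([-0.11408085, -0.85955045, -0.14121899]), 'torque': array([ 0.00837646, -0.00923659, -0.01367012]), 'gripper_force': 0.0, 'finger_gap': 1.0037383571775833}
top {'fx': 497.86487039918956, 'fy': 497.86487039918956, 'cx': 314.86913422889666, 'cy': 209.80105686750184, 'position': array([ 231.64311018,    9.08303675, 1673.73072185]), 'attitude': array([-2.11426371,  2.14675107, -0.19086984])}
side {'fx': 513.9708385105736, 'fy': 513.9708385105736, 'cx': 327.36325808149263, 'cy': 194.0776152850266, 'position': array([  32.58455024, 1100.90905513,  893.42552613]), 'attitude': array([-0.58160637,  2.54720693, -1.36091245])}
wrist {'fx': 309.70691628693146, 'fy': 309.70691628693146, 'cx': 317.44950750950034, 'cy': 196.12370736460352, 'hand_eye': array([[-1.72998021e-03, -9.50955180e-01, -3.09323864e-01,
         7.83653226e+01],
       [ 9.99998252e-01, -1.42584576e-03, -1.20928844e-03,
        -7.71633183e-01],
       [ 7.08930989e-04, -3.09325416e-01,  9.50955985e-01,
        -1.42738855e+02],
       [ 0.00000000e+00,  0.00000000e+00,  0.00000000e+00,
         1.00000000e+00]])}
```

View pics/top0.png

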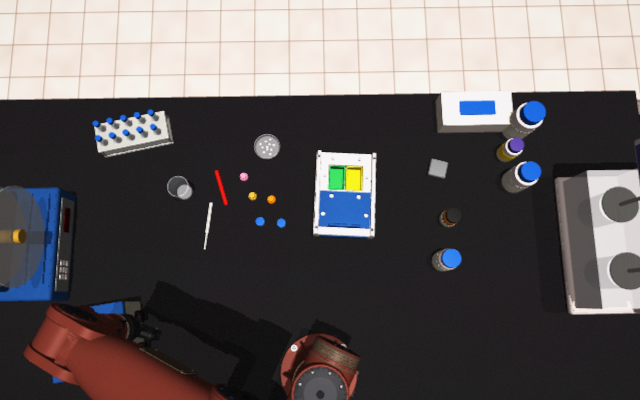

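View pics/side0.png

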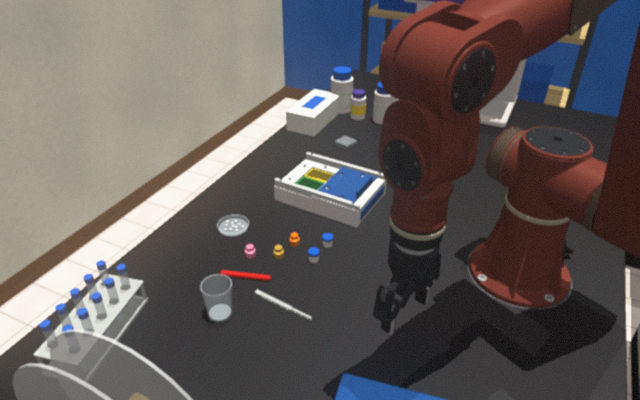

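The top view shows the box at (345,195), with the green tray at (336,178), the yellow tray at (354,178) and the cover at (345,208). The pot candidates are (260,221) and (281,223). World +y is image left, so the one at (260,221) is farthest left. The weight candidates are (244,177) pink, (252,196) brass-yellow and (271,199) orange, and the brass colour fits (252,196). I'll measure these and confirm with a crop.

```bash
cat > h.py <<'E'
import numpy as np,cv2
from scipy.spatial.transform import Rotation as R
from cell import robot
C={n:robot.get_calibration(n) for n in("top","side","wrist")}
def tool():
    o=robot.get_obs();T=np.eye(4);T[:3,:3]=R.from_rotvec(o["orientation"]).as_matrix();T[:3,3]=o["position"];return T
def ray(n,uv,T=None):
    c=C[n];d=np.array([(uv[0]-c["cx"])/c["fx"],(uv[1]-c["cy"])/c["fy"]])
    if n=="wrist":
        r=np.hypot(*d);v=np.array([*(d/max(r,1e-9)*np.sin(r)),np.cos(r)]);M=T@c["hand_eye"];return M[:3,3],M[:3,:3]@v
    v=np.array([*d,1]);return np.array(c["position"]),R.from_rotvec(c["attitude"]).as_matrix()@v
def plane(n,uv,z,T=None):
    p,v=ray(n,uv,T);return p+v*(z-p[2])/v[2]
def blobs(im,lo,hi,amin=15,amax=1e6,box=None):
    m=cv2.inRange(cv2.cvtColor(im,cv2.COLOR_BGR2HSV),lo,hi)
    if box:
        k=np.zeros_like(m);x0,y0,x1,y1=box;k[y0:y1,x0:x1]=255;m&=k
    n,l,s,c=cv2.connectedComponentsWithStats(m)
    return [(c[i].round(1),s[i,4],cv2.minAreaRect(np.argwhere(l==i)[:,::-1].astype(np.float32))) for i in range(1,n) if amin<=s[i,4]<=amax]
E
python3 - <<'E'
from h import *
im=cv2.imread("pics/top0.png")
P=lambda u,z:plane("top",u,z).round(1)
hsv=cv2.cvtColor(im,cv2.COLOR_BGR2HSV)
for nm,uv in(("pink",(244,177)),("brass",(252,196)),("orange",(271,199))):print(nm,hsv[uv[1],uv[0]])
for nm,lo,hi,z in(("blue",(100,120,60),(125,255,255),30),("org",(5,120,80),(30,255,255),30),("green",(50,120,60),(80,255,255),46),("yel",(22,150,120),(35,255,255),46)):
    for c,a,r in blobs(im,lo,hi,15,box=(200,140,390,240)):
        print(nm,c,a,P(c,z),[x for x in np.round(r[1],1)],round(r[2],1))
for c,a,r in blobs(im,(0,0,170),(180,60,255),200,box=(290,140,390,245)):
    print("white",c,a,r,[P(q,65) for q in cv2.boxPoints(r)])
m=cv2.inRange(hsv,(100,120,60),(125,255,255))
a=cv2.resize(im[150:240,225:385],None,fx=5,fy=5,interpolation=cv2.INTER_CUBIC);cv2.imwrite("pics/crop1.png",a)
E
```

```text
pink [164  71 239]
brass [ 25 178 248]
orange [ 21 216 248]
blue [344.5 209.4] 1710 [523.8 -97.   30. ] [np.float64(51.1), np.float64(35.1)] 2.5
blue [259.6 220.9] 77 [489.1 187.5  30. ] [np.float64(9.0), np.float64(9.0)] 90.0
blue [280.8 222.5] 78 [482.6 116.7  30. ] [np.float64(9.0), np.float64(9.0)] 90.0
blue [341.2 236.1] 65 [433.9 -83.7  30. ] [np.float64(47.0), np.float64(1.4)] 2.6
org [353.8 177.7] 402 [ 632.6 -131.4   30. ] [np.float64(24.0), np.float64(16.0)] 90.0
org [252.1 195.8] 63 [575.1 213.1  30. ] [np.float64(8.0), np.float64(8.0)] 90.0
org [271.  199.1] 68 [562.8 149.5  30. ] [np.float64(8.0), np.float64(8.0)] 90.0
green [336.5 177.2] 370 [631.2 -71.9  46. ] [np.float64(23.0), np.float64(16.0)] 90.0
yel [353.8 178.1] 377 [ 627.3 -130.    46. ] [np.float64(24.0), np.float64(16.0)] 90.0
yel [251.2 194.5] 22 [576.2 214.2  46. ] [np.float64(5.0), np.float64(4.0)] 90.0
white [344.5 187.8] 2271 ((345.1422119140625, 193.1926727294922), (61.44519805908203, 83.95574951171875), 2.6630005836486816) [array([438.9,  11.4,  65. ]), array([721.9,  -5.8,  65. ]), array([ 708.9, -211.3,   65. ]), array([ 426.5, -188. ,   65. ])]
```

View pics/crop1.png

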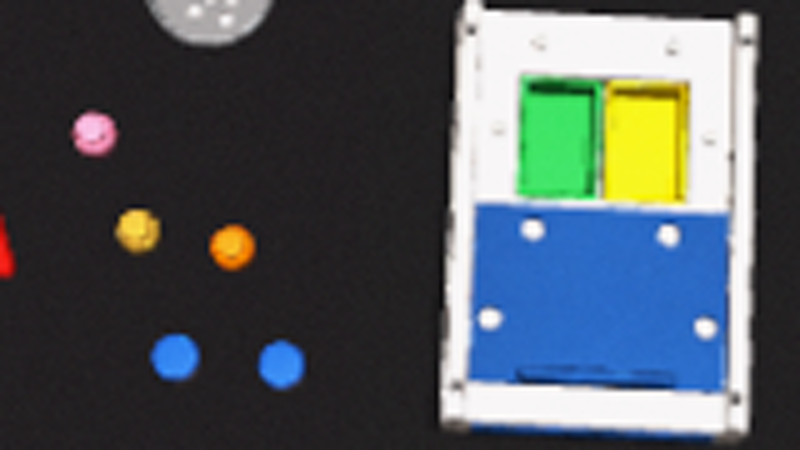

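The crop (5x, origin (225,150)) shows the pale brass weight at top-view (252,196), with a clearly orange look-alike at (271,199) and a pink one at (244,177). The leftmost blue-capped pot is at (260,221). The brass weight is at about (575,213) and the pot at about (489,187). The tray spacing measures 58 mm against 59 mm nominal, so the scale is right. Next I'll plan a hover over the weight.

```bash
cat >> h.py <<'E'
def plan(target,phi,n):
    """per-row tool-frame shift (cm) and z turn (deg) to reach target with tool x at world angle phi (deg)"""
    T=tool();Rm=T[:3,:3];d=(np.array(target)-T[:3,3])/n/10
    f=np.radians(phi);x=np.array([np.cos(f),np.sin(f),0]);z=np.array([0,0,-1.]);G=np.c_[x,np.cross(z,x),z]
    rv=np.degrees(R.from_matrix(Rm.T@G).as_rotvec())/n
    for i in range(n):
        print((Rm.T@d).round(2),rv.round(2));Rm=Rm@R.from_rotvec(rv,degrees=True).as_matrix()
E
python3 -c "
from h import *
plan([575.5,213,120],86,10)"
```

```text
[-4.79 -1.4   1.11] [-0.01  0.    7.56]
[-4.93 -0.76  1.11] [-0.01  0.    7.56]
[-4.99 -0.11  1.11] [-0.01  0.    7.56]
[-4.96  0.55  1.11] [-0.01  0.    7.56]
[-4.84  1.2   1.11] [-0.01  0.    7.56]
[-4.64  1.82  1.11] [-0.01  0.    7.56]
[-4.36  2.42  1.11] [-0.01  0.    7.56]
[-4.01  2.97  1.11] [-0.01  0.    7.56]
[-3.58  3.47  1.11] [-0.01  0.    7.56]
[-3.1   3.91  1.11] [-0.01  0.    7.56]
```

```bash
python3 -m jog '[{"travel":[-4.79,-1.4,1.11],"rotation":[0,0,7.56],"jaw":6},{"travel":[-4.93,-0.76,1.11],"rotation":[0,0,7.56],"jaw":6},{"travel":[-4.99,-0.11,1.11],"rotation":[0,0,7.56],"jaw":6},{"travel":[-4.96,0.55,1.11],"rotation":[0,0,7.56],"jaw":6},{"travel":[-4.84,1.2,1.11],"rotation":[0,0,7.56],"jaw":6}]' 25
python3 -m jog '[{"travel":[-4.64,1.82,1.11],"rotation":[0,0,7.56],"jaw":6},{"travel":[-4.36,2.42,1.11],"rotation":[0,0,7.56],"jaw":6},{"travel":[-4.0,2.97,1.11],"rotation":[0,0,7.56],"jaw":6},{"travel":[-3.58,3.47,1.11],"rotation":[0,0,7.56],"jaw":6},{"travel":[-3.1,3.91,1.11],"rotation":[0,0,7.56],"jaw":6}]'
python3 -m jog '[{"travel":[0,0,0],"rotation":[0,0,0],"jaw":6},{"travel":[0,0,0],"rotation":[0,0,0],"jaw":6},{"travel":[0,0,0],"rotation":[0,0,0],"jaw":6},{"travel":[0,0,0],"rotation":[0,0,0],"jaw":6},{"travel":[0,0,0],"rotation":[0,0,0],"jaw":6}]'
python3 - <<'E'
from h import *
T=tool();im=robot.capture("wrist");cv2.imwrite("pics/w1.png",im);np.save("T1.npy",T)
print(T.round(3))
for nm,lo,hi,z in(("org",(5,100,60),(30,255,255),28),("blue",(100,120,60),(125,255,255),30)):
    for c,a,r in blobs(im,lo,hi,150):print(nm,c,a,plane("wrist",c,z,T).round(1),np.round(r[1]))
E
```

```text
t: 0.72
position: [372.0, 354.6, 175.3]
orientation: [-1.487, -2.767, 0.0]
contact_force: [0.3, 1.0, 0.1]
finger_gap: 0.707
gripper_force: 0.0
t: 1.35
position: [576.7, 212.3, 119.6]
orientation: [-2.303, -2.136, 0.001]
contact_force: [0.4, 0.9, -0.6]
finger_gap: 0.702
gripper_force: 0.0
t: 1.98
position: [575.4, 214.0, 120.6]
orientation: [2.297, 2.143, 0.001]
contact_force: [0.1, -0.0, 0.2]
finger_gap: 0.706
gripper_force: 0.0
[[ 6.90000e-02  9.98000e-01  0.00000e+00  5.75351e+02]
 [ 9.98000e-01 -6.90000e-02  0.00000e+00  2.14001e+02]
 [ 0.00000e+00  0.00000e+00 -1.00000e+00  1.20638e+02]
 [ 0.00000e+00  0.00000e+00  0.00000e+00  1.00000e+00]]
org [604.9 172.5] 3528 [897.2 220.5  28. ] [ 39. 381.]
org [324.  190.7] 983 [581.6 219.7  28. ] [36. 33.]
org [314.9 257.9] 972 [569.9 159.5  28. ] [38. 31.]
org [ 46.4 335.3] 178 [133.1  15.4  28. ] [44. 10.]
org [ 16.9 352.9] 298 [-49.2 -72.   28. ] [14. 56.]
blue [223.6 232.7] 910 [493.6 189.   30. ] [33. 33.]
```

View pics/w1.png

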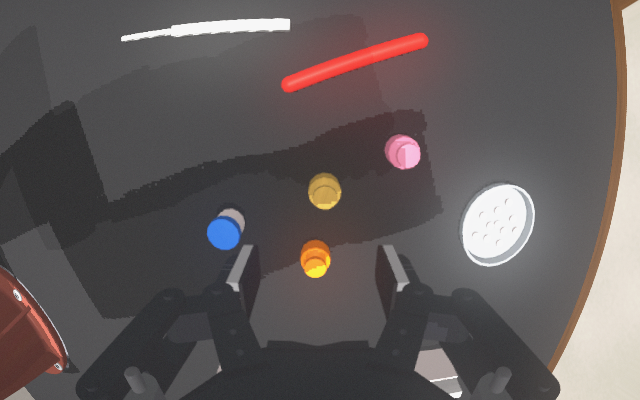

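The wrist view shows the brass weight at (324,190) between pink (403,152) and orange (315,258), and the target pot at (224,232). The wrist and top fixes agree to about 5 mm. I'll trust the closer wrist view, descend to (580,214.5) and grip.

```bash
python3 -m jog '[{"travel":[0.08,0.46,3.0],"rotation":[0,0,0],"jaw":6},{"travel":[0,0,3.5],"rotation":[0,0,0],"jaw":6},{"travel":[0,0,3.3],"rotation":[0,0,0],"jaw":6},{"travel":[0,0,1.96],"rotation":[0,0,0],"jaw":6},{"travel":[0,0,0],"rotation":[0,0,0],"jaw":6}]'
python3 -m jog '[{"travel":[0,0,0],"rotation":[0,0,0],"jaw":3},{"travel":[0,0,0],"rotation":[0,0,0],"jaw":2},{"travel":[0,0,0],"rotation":[0,0,0],"jaw":2},{"travel":[0,0,0],"rotation":[0,0,0],"jaw":2},{"travel":[0,0,0],"rotation":[0,0,0],"jaw":2}]' 30
```

```text
t: 2.65
position: [579.0, 213.7, 1.4]
orientation: [-2.297, -2.141, 0.004]
contact_force: [-0.1, -0.1, 0.2]
finger_gap: 0.703
gripper_force: 0.0
t: 3.28
position: [581.1, 214.2, 4.1]
orientation: [2.298, 2.141, 0.003]
contact_force: [-1.2, 0.1, 7.2]
finger_gap: 0.305
gripper_force: 29.7
```

```bash
python3 -m jog '[{"travel":[0,0,-2],"rotation":[0,0,0],"jaw":2},{"travel":[0,0,-5],"rotation":[0,0,0],"jaw":2},{"travel":[0,0,-6],"rotation":[0,0,0],"jaw":2},{"travel":[-4,0.2,-3.5],"rotation":[0,0,0],"jaw":2},{"travel":[-5,0.4,0],"rotation":[0,0,0],"jaw":2}]'
python3 -m jog '[{"travel":[-5.5,0.4,0],"rotation":[0,0,0],"jaw":2},{"travel":[-5.5,0.4,0],"rotation":[0,0,0],"jaw":2},{"travel":[-5.5,0.4,0],"rotation":[0,0,0],"jaw":2},{"travel":[-4.5,0.4,0],"rotation":[0,0,0],"jaw":2},{"travel":[0,0,0],"rotation":[0,0,0],"jaw":2}]'
python3 - <<'E'
from h import *
T=tool();im=robot.capture("wrist");cv2.imwrite("pics/w2.png",im);np.save("T2.npy",T)
print(T[:3,3].round(1),robot.get_obs()["finger_gap"])
for nm,lo,hi,z in(("yel",(24,150,60),(35,255,255),46),("green",(50,120,40),(80,255,255),46),("blue",(100,120,40),(125,255,255),64)):
    for c,a,r in blobs(im,lo,hi,400):print(nm,c,a,plane("wrist",c,z,T).round(1),np.round(r[1]))
E
```

```text
t: 3.9
position: [582.0, 123.7, 171.7]
orientation: [2.293, 2.141, 0.009]
contact_force: [-0.6, 0.1, -2.8]
finger_gap: 0.306
gripper_force: 30.1
t: 4.53
position: [581.2, -90.0, 168.1]
orientation: [2.302, 2.136, 0.0]
contact_force: [0.1, 1.1, -1.0]
finger_gap: 0.301
gripper_force: 30.1
[581.2 -90.  168.1] 0.3031093832938215
yel [362.4 215.4] 2785 [ 621.3 -120.    46. ] [51. 75.]
green [354.3 167.8] 671 [615.5 -74.4  46. ] [53. 22.]
blue [243.  188.3] 17775 [519.3 -80.5  64. ] [182. 134.]
blue [180.4 208.8] 802 [456.2 -94.8  64. ] [110.   9.]
```

View pics/w2.png

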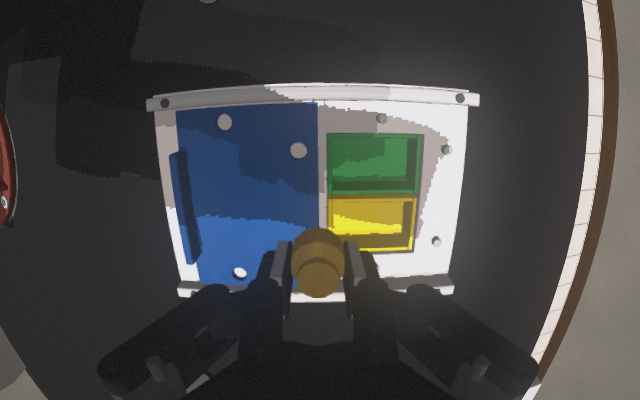

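The wrist view shows the weight held at (318,262) and the green tray rim with corners (327,133), (422,134), (419,193) and (328,194). The yellow rim lies just below at (328,196), (417,196), (414,252). The pin tops are at (381,118), (446,149) and (437,241). I'll fit the box pose from these.

```bash
cat > boxfit.py <<'E'
from h import *
def fit(L,P):
    L=np.array(L,float);P=np.array(P);Lc=L-L.mean(0);Pc=P-P.mean(0)
    a=np.arctan2((Lc[:,0]*Pc[:,1]-Lc[:,1]*Pc[:,0]).sum(),(Lc*Pc).sum());M=np.array([[np.cos(a),-np.sin(a)],[np.sin(a),np.cos(a)]])
    o=P.mean(0)-M@L.mean(0);return o,np.degrees(a),(P-(L@M.T+o))
E
python3 - <<'E'
from boxfit import *
T=np.load("T2.npy")
obs=[((381,118),58,(58,71)),((446,149),58,(119,45)),((437,241),58,(119,-45)),((327,133),46,(13,57)),((422,134),46,(97,57)),((419,193),46,(97,2)),((328,194),46,(13,2)),((417,197),46,(97,-2)),((414,252),46,(97,-57))]
P=[plane("wrist",u,z,T)[:2] for u,z,_ in obs]
o,a,r=fit([l for *_,l in obs],P);print("box origin",o.round(1),"yaw",a.round(2));print(r.round(1))
M=R.from_euler("z",a,degrees=True).as_matrix()[:2,:2]
for n,l in(("yellow",(55,-29.5)),("green",(55,29.5)),("home",(75,0))):print(n,(o+M@l).round(1))
for u in((176,110),(318,103),(330,101),(225,122),(299,150),(240,272)):print(u,(M.T@(plane("wrist",u,64,T)[:2]-o)).round(1))
E
```

```text
box origin [577.5 -99. ] yaw -2.92
[[-0.4  0.1]
 [-1.9  0.6]
 [-1.6  1.9]
 [ 0.3  0.6]
 [ 0.9 -0.3]
 [ 1.2 -0.3]
 [ 0.3  0.8]
 [-0.5 -0.1]
 [ 1.8 -3.4]]
yellow [ 630.9 -131.3]
green [633.9 -72.4]
home [ 652.4 -102.8]
(176, 110) [-113.5   86.4]
(318, 103) [ 6.2 83.9]
(330, 101) [15.7 85.3]
(225, 122) [-69.8  72.4]
(299, 150) [-10.   46.5]
(240, 272) [-72.  -67.3]
```

```bash
python3 -c "
from h import *
plan([631,-131.3,100],87.1,2)"
```

```text
[-1.97  2.65  3.4 ] [ 0.01 -0.   -0.64]
[-2.    2.63  3.4 ] [ 0.01 -0.   -0.64]
```

```bash
python3 -m jog '[{"travel":[-1.97,2.65,3.4],"rotation":[0,0,-0.64],"jaw":2},{"travel":[-2.0,2.63,3.4],"rotation":[0,0,-0.64],"jaw":2},{"travel":[0,0,0],"rotation":[0,0,0],"jaw":2},{"travel":[0,0,0],"rotation":[0,0,0],"jaw":2},{"travel":[0,0,0],"rotation":[0,0,0],"jaw":2}]'
python3 - <<'E'
from h import *
plan([631,-131.3,40],87.1,3)
E
```

```text
t: 5.2
position: [631.5, -129.0, 101.2]
orientation: [2.272, 2.168, 0.001]
contact_force: [0.3, 0.0, -0.7]
finger_gap: 0.304
gripper_force: 30.2
[-0.08 -0.02  2.04] [0.03 0.   0.07]
[-0.08 -0.01  2.04] [0.03 0.   0.07]
[-0.08 -0.01  2.04] [0.03 0.   0.07]
```

```bash
python3 -m jog '[{"travel":[-0.2,-0.04,2.0],"rotation":[0,0,0],"jaw":2},{"travel":[0,0,2.0],"rotation":[0,0,0],"jaw":2},{"travel":[0,0,2.0],"rotation":[0,0,0],"jaw":2},{"travel":[0,0,0],"rotation":[0,0,0],"jaw":2},{"travel":[0,0,0],"rotation":[0,0,0],"jaw":2}]'
python3 -m jog '[{"travel":[0,0,0.8],"rotation":[0,0,0],"jaw":2},{"travel":[0,0,0.7],"rotation":[0,0,0],"jaw":2},{"travel":[0,0,0.4],"rotation":[0,0,0],"jaw":2},{"travel":[0,0,0.2],"rotation":[0,0,0],"jaw":2},{"travel":[0,0,0],"rotation":[0,0,0],"jaw":2}]'
```

```text
t: 5.82
position: [631.4, -131.8, 41.2]
orientation: [2.273, 2.167, 0.001]
contact_force: [0.7, -0.7, -1.7]
finger_gap: 0.308
gripper_force: 30.2
t: 6.45
position: [630.7, -131.9, 18.6]
orientation: [-2.274, -2.167, 0.0]
contact_force: [-0.4, -0.4, -1.9]
finger_gap: 0.311
gripper_force: 30.2
```

```bash
python3 -m jog '[{"travel":[0,0,0.1],"rotation":[0,0,0],"jaw":2},{"travel":[0,0,0.1],"rotation":[0,0,0],"jaw":2},{"travel":[0,0,0],"rotation":[0,0,0],"jaw":2},{"travel":[0,0,0],"rotation":[0,0,0],"jaw":2},{"travel":[0,0,0],"rotation":[0,0,0],"jaw":2}]'
```

```text
t: 7.08
position: [630.9, -132.0, 18.1]
orientation: [2.274, 2.167, 0.001]
contact_force: [-4.2, 0.9, 11.5]
finger_gap: 0.303
gripper_force: 31.4
```

Contact with the tray floor shows 11 N upward, so I'll release gently and lift straight up.

```bash
python3 -m jog '[{"travel":[0,0,0],"rotation":[0,0,0],"jaw":3.0},{"travel":[0,0,0],"rotation":[0,0,0],"jaw":3.5},{"travel":[0,0,0],"rotation":[0,0,0],"jaw":3.8},{"travel":[0,0,0],"rotation":[0,0,0],"jaw":3.8},{"travel":[0,0,-0.5],"rotation":[0,0,0],"jaw":3.8}]'
python3 -m jog '[{"travel":[0,0,-2],"rotation":[0,0,0],"jaw":3.8},{"travel":[0,0,-3],"rotation":[0,0,0],"jaw":3.8},{"travel":[0,0,-4],"rotation":[0,0,0],"jaw":3.8},{"travel":[0,0,-5],"rotation":[0,0,0],"jaw":6},{"travel":[0,0,0],"rotation":[0,0,0],"jaw":6}]'
python3 - <<'E'
from h import *
plan([493.6,188.5,150],86,7)
E
```

```text
t: 7.7
position: [630.4, -131.8, 21.5]
orientation: [-2.274, -2.167, 0.001]
contact_force: [0.6, -0.3, 0.2]
finger_gap: 0.448
gripper_force: 0.0
t: 8.32
position: [633.3, -132.7, 166.5]
orientation: [2.269, 2.163, 0.006]
contact_force: [-0.2, 0.8, -0.2]
finger_gap: 0.703
gripper_force: 0.0
[ 4.49 -2.22  0.21] [0.06 0.02 0.18]
[ 4.48 -2.23  0.21] [0.06 0.02 0.18]
[ 4.47 -2.24  0.22] [0.06 0.02 0.18]
[ 4.47 -2.26  0.22] [0.06 0.02 0.18]
[ 4.46 -2.27  0.22] [0.06 0.02 0.18]
[ 4.45 -2.28  0.23] [0.06 0.02 0.18]
[ 4.45 -2.3   0.23] [0.06 0.02 0.18]
```

```bash
python3 -m jog '[{"travel":[4.48,-2.22,0.2],"rotation":[0,0,0],"jaw":6},{"travel":[4.48,-2.23,0.2],"rotation":[0,0,0],"jaw":6},{"travel":[4.47,-2.24,0.2],"rotation":[0,0,0],"jaw":6},{"travel":[4.47,-2.26,0.2],"rotation":[0,0,0],"jaw":6},{"travel":[4.46,-2.27,0.2],"rotation":[0,0,0],"jaw":6}]'
python3 -m jog '[{"travel":[4.45,-2.28,1.5],"rotation":[0,0,0],"jaw":6},{"travel":[4.45,-2.3,2.0],"rotation":[0,0,0],"jaw":6},{"travel":[0,0,1],"rotation":[0,0,0],"jaw":6},{"travel":[0,0,0],"rotation":[0,0,0],"jaw":6},{"travel":[0,0,0],"rotation":[0,0,0],"jaw":6}]'
python3 - <<'E'
from h import *
T=tool();im=robot.capture("wrist");cv2.imwrite("pics/w3.png",im);print(T[:3,3].round(1))
for c,a,r in blobs(im,(100,120,40),(125,255,255),300):
    p=plane("wrist",c,30,T);print(c,a,p.round(1),np.round(r[1]))
plan([493,188,8],87,4)
im=robot.capture("top");cv2.imwrite("pics/top1.png",im)
E
```

```text
t: 8.95
position: [528.2, 98.2, 151.1]
orientation: [-2.274, -2.167, 0.001]
contact_force: [0.9, 1.0, 0.3]
finger_gap: 0.706
gripper_force: 0.0
t: 9.57
position: [488.7, 187.2, 107.0]
orientation: [2.275, 2.166, 0.001]
contact_force: [0.3, -0.1, 0.0]
finger_gap: 0.701
gripper_force: 0.0
[488.7 187.2 107. ]
[321.2 202.9] 1223 [492.2 188.3  30. ] [38. 39.]
[314.9 274.8] 374 [484. 125.  30.] [32. 35.]
[0.03 0.1  2.48] [ 0.01 -0.    0.04]
[0.03 0.1  2.48] [ 0.01 -0.    0.04]
[0.03 0.1  2.48] [ 0.01 -0.    0.04]
[0.03 0.1  2.48] [ 0.01 -0.    0.04]
```

The wrist camera puts the pot cap at (321,203), which is (492,188) in the world and agrees with the first fix. I'll descend and grip.

```bash
python3 -m jog '[{"travel":[0.1,0.35,2.5],"rotation":[0,0,0],"jaw":6},{"travel":[0,0,3.0],"rotation":[0,0,0],"jaw":6},{"travel":[0,0,3.0],"rotation":[0,0,0],"jaw":6},{"travel":[0,0,1.5],"rotation":[0,0,0],"jaw":6},{"travel":[0,0,0],"rotation":[0,0,0],"jaw":6}]'
python3 -m jog '[{"travel":[0,0,0],"rotation":[0,0,0],"jaw":3},{"travel":[0,0,0],"rotation":[0,0,0],"jaw":2},{"travel":[0,0,0],"rotation":[0,0,0],"jaw":2},{"travel":[0,0,0],"rotation":[0,0,0],"jaw":2},{"travel":[0,0,0],"rotation":[0,0,0],"jaw":2}]' 25
```

```text
t: 10.3
position: [491.2, 188.3, 6.3]
orientation: [-2.275, -2.166, 0.002]
contact_force: [0.8, 0.3, 0.2]
finger_gap: 0.702
gripper_force: 0.0
t: 10.92
position: [492.5, 189.0, 7.9]
orientation: [2.273, 2.167, 0.003]
contact_force: [-0.6, -1.1, 7.4]
finger_gap: 0.339
gripper_force: 24.3
```

```bash
python3 -m jog '[{"travel":[0,0,-2],"rotation":[0,0,0],"jaw":2},{"travel":[0,0,-4],"rotation":[0,0,0],"jaw":2},{"travel":[0,0,-5],"rotation":[0,0,0],"jaw":2},{"travel":[0,0,-4],"rotation":[0,0,0],"jaw":2},{"travel":[0,0,0],"rotation":[0,0,0],"jaw":2}]'
python3 - <<'E'
from h import *
plan([634,-72.4,150],87.1,7)
E
```

```text
t: 11.55
position: [493.7, 189.4, 160.2]
orientation: [2.272, 2.165, 0.009]
contact_force: [-0.3, -0.1, -1.0]
finger_gap: 0.334
gripper_force: 24.8
[-3.64  2.18  0.15] [ 0.05 -0.01  0.02]
[-3.64  2.18  0.15] [ 0.05 -0.01  0.02]
[-3.64  2.18  0.15] [ 0.05 -0.01  0.02]
[-3.64  2.19  0.15] [ 0.05 -0.01  0.02]
[-3.64  2.19  0.15] [ 0.05 -0.01  0.02]
[-3.64  2.19  0.15] [ 0.05 -0.01  0.02]
[-3.63  2.19  0.15] [ 0.05 -0.01  0.02]
```

```bash
python3 -m jog '[{"travel":[-3.64,2.18,0.15],"rotation":[0,0,0],"jaw":2},{"travel":[-3.64,2.18,0.15],"rotation":[0,0,0],"jaw":2},{"travel":[-3.64,2.18,0.15],"rotation":[0,0,0],"jaw":2},{"travel":[-3.64,2.19,0.15],"rotation":[0,0,0],"jaw":2},{"travel":[-3.64,2.19,0.15],"rotation":[0,0,0],"jaw":2}]'
python3 -m jog '[{"travel":[-3.64,2.19,0.15],"rotation":[0,0,0],"jaw":2},{"travel":[-3.63,2.19,0.15],"rotation":[0,0,0],"jaw":2},{"travel":[0,0,2],"rotation":[0,0,0],"jaw":2},{"travel":[0,0,2],"rotation":[0,0,0],"jaw":2},{"travel":[0,0,0],"rotation":[0,0,0],"jaw":2}]'
python3 - <<'E'
from h import *
T=tool();im=robot.capture("wrist");cv2.imwrite("pics/w4.png",im);np.save("T4.npy",T)
plan([634,-72.4,45],87.1,3)
E
```

```text
t: 12.18
position: [591.8, 0.6, 148.2]
orientation: [-2.273, -2.167, 0.001]
contact_force: [-0.2, -0.1, -0.1]
finger_gap: 0.337
gripper_force: 24.8
t: 12.8
position: [630.2, -72.7, 103.8]
orientation: [-2.272, -2.165, 0.004]
contact_force: [0.5, -0.4, 0.3]
finger_gap: 0.333
gripper_force: 24.8
[0.01 0.1  2.01] [-0.04 -0.01  0.05]
[0.01 0.1  2.01] [-0.04 -0.01  0.05]
[0.01 0.1  2.01] [-0.04 -0.01  0.05]
```

View pics/w4.png

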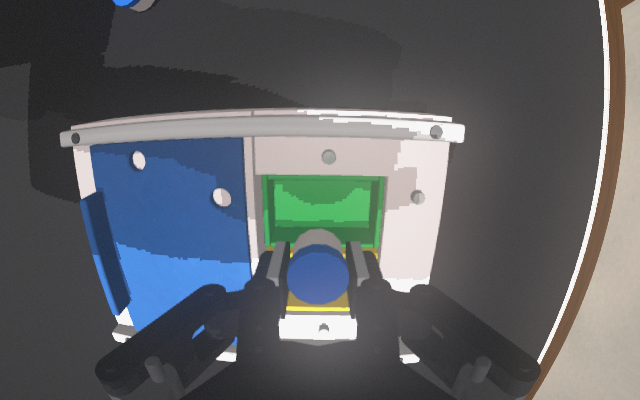

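The pot is held upright at (318,272), over the green tray whose rim spans columns 263–384. I'll lower it in.

```bash
python3 -m jog '[{"travel":[0,0.33,2.0],"rotation":[0,0,0],"jaw":2},{"travel":[0,0,2.0],"rotation":[0,0,0],"jaw":2},{"travel":[0,0,2.0],"rotation":[0,0,0],"jaw":2},{"travel":[0,0,0.7],"rotation":[0,0,0],"jaw":2},{"travel":[0,0,0],"rotation":[0,0,0],"jaw":2}]'
python3 -m jog '[{"travel":[0,0,0.5],"rotation":[0,0,0],"jaw":2},{"travel":[0,0,0.5],"rotation":[0,0,0],"jaw":2},{"travel":[0,0,0.2],"rotation":[0,0,0],"jaw":2},{"travel":[0,0,0],"rotation":[0,0,0],"jaw":2},{"travel":[0,0,0],"rotation":[0,0,0],"jaw":2}]'
```

```text
t: 13.48
position: [635.5, -73.1, 39.6]
orientation: [2.274, 2.167, 0.0]
contact_force: [0.6, -0.5, -0.2]
finger_gap: 0.33
gripper_force: 24.8
t: 14.1
position: [635.4, -73.1, 27.3]
orientation: [2.274, 2.167, 0.0]
contact_force: [-0.1, 1.1, 0.6]
finger_gap: 0.337
gripper_force: 24.8
```

```bash
python3 -m jog '[{"travel":[0,-0.1,0.2],"rotation":[0,0,0],"jaw":2},{"travel":[0,0,0.2],"rotation":[0,0,0],"jaw":2},{"travel":[0,0,0.1],"rotation":[0,0,0],"jaw":2},{"travel":[0,0,0],"rotation":[0,0,0],"jaw":2},{"travel":[0,0,0],"rotation":[0,0,0],"jaw":2}]'
python3 -m jog '[{"travel":[0,0,0.1],"rotation":[0,0,0],"jaw":2},{"travel":[0,0,0],"rotation":[0,0,0],"jaw":2},{"travel":[0,0,0],"rotation":[0,0,0],"jaw":2},{"travel":[0,0,0],"rotation":[0,0,0],"jaw":2},{"travel":[0,0,0],"rotation":[0,0,0],"jaw":2}]'
```

```text
t: 14.72
position: [634.4, -73.1, 22.2]
orientation: [-2.274, -2.167, -0.0]
contact_force: [0.0, -0.3, -0.2]
finger_gap: 0.339
gripper_force: 24.9
t: 15.35
position: [634.5, -73.1, 21.9]
orientation: [2.274, 2.167, 0.0]
contact_force: [-2.3, 0.0, 6.7]
finger_gap: 0.333
gripper_force: 25.3
```

The pot is on the floor (6.7 N). I'll release and lift.

```bash
python3 -m jog '[{"travel":[0,0,0],"rotation":[0,0,0],"jaw":3.2},{"travel":[0,0,0],"rotation":[0,0,0],"jaw":3.6},{"travel":[0,0,0],"rotation":[0,0,0],"jaw":3.9},{"travel":[0,0,0],"rotation":[0,0,0],"jaw":3.9},{"travel":[0,0,-0.5],"rotation":[0,0,0],"jaw":3.9}]'
python3 -m jog '[{"travel":[0,0,-2],"rotation":[0,0,0],"jaw":3.9},{"travel":[0,0,-3],"rotation":[0,0,0],"jaw":3.9},{"travel":[0,0,-4],"rotation":[0,0,0],"jaw":3.9},{"travel":[0,-5,-4],"rotation":[0,0,0],"jaw":0},{"travel":[0,-5,0],"rotation":[0,0,0],"jaw":0}]'
python3 - <<'E'
from h import *
T=tool();im=robot.capture("wrist");cv2.imwrite("pics/w5.png",im);np.save("T5.npy",T);print(T[:3,3])
E
```

```text
t: 15.98
position: [634.0, -73.0, 26.0]
orientation: [-2.274, -2.167, 0.001]
contact_force: [0.1, 0.0, -0.2]
finger_gap: 0.46
gripper_force: 0.0
t: 16.6
position: [536.7, -68.8, 158.3]
orientation: [2.27, 2.164, 0.005]
contact_force: [-0.6, -0.7, 0.2]
finger_gap: 0.04
gripper_force: 0.0
[536.74416922 -68.79307176 158.30191629]
```

View pics/w5.png

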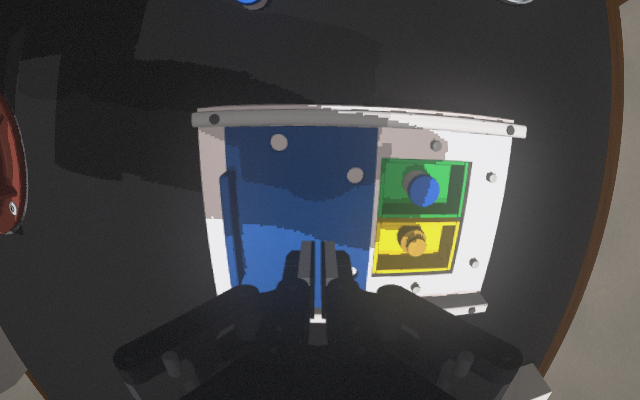

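Pot at (424,188) and weight at (415,243) are both upright in the right trays. The cover's near-left corner is at (226,126) and all four pins are visible: (436,146), (491,178), (474,263) and (416,288). I'll refine the box pose and work out the push start.

Run:
```python
from boxfit import *
T=np.load("T5.npy")
obs=[((436,146),58,(58,71)),((491,178),58,(119,45)),((474,263),58,(119,-45)),((416,288),58,(58,-71))]
o,a,r=fit([l for *_,l in obs],[plane("wrist",u,z,T)[:2] for u,z,_ in obs]);print(o.round(1),a.round(2),r.round(1).tolist())
o=(o+np.array([577.5,-99]))/2;a=(a-2.92)/2
M=R.from_euler("z",a,degrees=True).as_matrix()[:2,:2];print(o,a)
for u,z,n in((226,126),64,"nearleft"),((378,128),64,"farleft"),((279,142),64,"hole"),((355,175),64,"hole"),((222,172),86,"ribtop near left"),((234,283),86,"rib near right"):print(n,(M.T@(plane("wrist",u,z,T)[:2]-o)).round(1))
s=o+M@[-150,0];print("start",s.round(1),np.hypot(*s))
plan([*s,150],90+a,3)
```

```text
[575.6 -97.2] -3.47 [[0.6, -1.3], [-0.9, -1.1], [-0.7, 1.0], [1.0, 1.5]]
[576.5650551  -98.09048426] -3.197476237969962
nearleft [-112.2   85.4]
farleft [ 6.2 83.6]
hole [-70.3  71.8]
hole [-10.6  45.7]
ribtop near left [-110.7   53.5]
rib near right [-111.  -43.]
start [426.8 -89.7] 436.12772340221164
[-0.92 -3.3   0.2 ] [-0.12 -0.01  0.15]
[-0.93 -3.3   0.19] [-0.12 -0.01  0.15]
[-0.94 -3.3   0.18] [-0.12 -0.01  0.15]
```

```bash
python3 -m jog '[{"travel":[-0.92,-3.3,0.2],"rotation":[0,0,0.2],"jaw":0},{"travel":[-0.93,-3.3,0.2],"rotation":[0,0,0.2],"jaw":0},{"travel":[-0.94,-3.3,0.2],"rotation":[0,0,0],"jaw":0},{"travel":[0,0,2],"rotation":[0,0,0],"jaw":0},{"travel":[0,0,0],"rotation":[0,0,0],"jaw":0}]'
python3 -c "
from h import *
plan([426.8,-89.7,63],86.8,3)"
```

```text
t: 17.27
position: [434.6, -90.9, 128.9]
orientation: [-2.281, -2.158, 0.001]
contact_force: [-0.6, 1.3, -0.6]
finger_gap: -0.003
gripper_force: 0.0
[ 0.03 -0.26  2.2 ] [-0.03 -0.01  0.01]
[ 0.03 -0.26  2.2 ] [-0.03 -0.01  0.01]
[ 0.03 -0.26  2.2 ] [-0.03 -0.01  0.01]
```

```bash
python3 -m jog '[{"travel":[0.1,-0.78,1],"rotation":[0,0,0],"jaw":0},{"travel":[0,0,2.5],"rotation":[0,0,0],"jaw":0},{"travel":[0,0,2.0],"rotation":[0,0,0],"jaw":0},{"travel":[0,0,1.0],"rotation":[0,0,0],"jaw":0},{"travel":[0,0,0],"rotation":[0,0,0],"jaw":0}]'
python3 -m jog '[{"travel":[0,0.6,0],"rotation":[0,0,0],"jaw":0},{"travel":[0,0.5,0],"rotation":[0,0,0],"jaw":0},{"travel":[0,0.5,0],"rotation":[0,0,0],"jaw":0},{"travel":[0,0.5,0],"rotation":[0,0,0],"jaw":0},{"travel":[0,0.5,0],"rotation":[0,0,0],"jaw":0}]'
```

```text
t: 17.9
position: [427.3, -89.4, 64.0]
orientation: [-2.281, -2.159, 0.001]
contact_force: [0.2, -0.2, 0.0]
finger_gap: -0.002
gripper_force: 0.0
t: 18.52
position: [453.1, -91.0, 64.1]
orientation: [-2.281, -2.159, 0.002]
contact_force: [-3.7, 0.8, 3.1]
finger_gap: -0.004
gripper_force: 2.1
```

Pushing contact made (-3.7 N). I'll continue along the rails.

```bash
python3 -m jog '[{"travel":[0,1.0,0],"rotation":[0,0,0],"jaw":0},{"travel":[0,1.0,0],"rotation":[0,0,0],"jaw":0},{"travel":[0,1.0,0],"rotation":[0,0,0],"jaw":0},{"travel":[0,1.0,0],"rotation":[0,0,0],"jaw":0},{"travel":[0,0.8,0],"rotation":[0,0,0],"jaw":0}]'
python3 -m jog '[{"travel":[0,1.0,0],"rotation":[0,0,0],"jaw":0},{"travel":[0,1.0,0],"rotation":[0,0,0],"jaw":0},{"travel":[0,1.0,0],"rotation":[0,0,0],"jaw":0},{"travel":[0,1.0,0],"rotation":[0,0,0],"jaw":0},{"travel":[0,0.8,0],"rotation":[0,0,0],"jaw":0}]'
python3 - <<'E'
from h import *
im=robot.capture("side");cv2.imwrite("pics/s2.png",cv2.resize(im[140:230,260:400],None,fx=5,fy=5))
plan([577,-98.1,64],86.8,10)
E
```

```text
t: 19.15
position: [502.2, -93.8, 64.2]
orientation: [-2.282, -2.159, 0.0]
contact_force: [-2.8, -0.1, -1.4]
finger_gap: 0.002
gripper_force: 0.8
t: 19.77
position: [550.1, -96.4, 64.3]
orientation: [2.282, 2.159, 0.0]
contact_force: [-2.2, 0.0, -1.3]
finger_gap: 0.004
gripper_force: 1.0
[-0.    0.26  0.  ] [0.01 0.   0.  ]
[-0.    0.26  0.  ] [0.01 0.   0.  ]
[-0.    0.26  0.  ] [0.01 0.   0.  ]
[-0.    0.26  0.  ] [0.01 0.   0.  ]
[-0.    0.26  0.  ] [0.01 0.   0.  ]
[-0.    0.26  0.  ] [0.01 0.   0.  ]
[-0.    0.26  0.  ] [0.01 0.   0.  ]
[-0.    0.26  0.  ] [0.01 0.   0.  ]
[-0.    0.26  0.  ] [0.01 0.   0.  ]
[-0.    0.26  0.  ] [0.01 0.   0.  ]
```

View pics/s2.png

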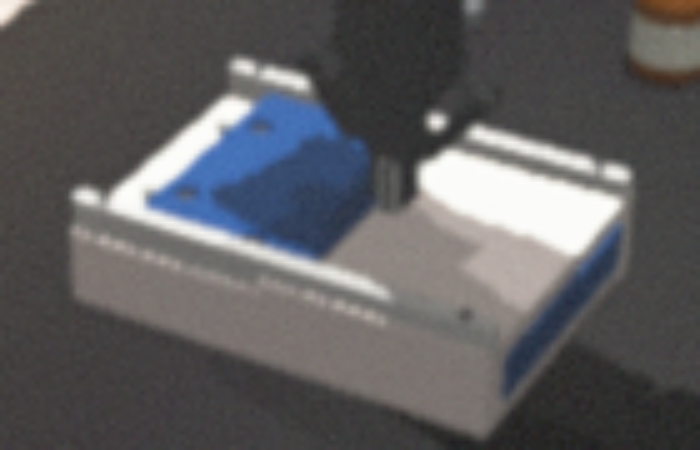

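The enlarged side view shows the cover flat between the rails and mostly over the trays, with the fingers square behind the rib. I'll push on slowly and watch the force.

```bash
python3 -m jog '[{"travel":[0,0.4,0],"rotation":[0,0,0],"jaw":0},{"travel":[0,0.4,0],"rotation":[0,0,0],"jaw":0},{"travel":[0,0.4,0],"rotation":[0,0,0],"jaw":0},{"travel":[0,0.4,0],"rotation":[0,0,0],"jaw":0},{"travel":[0,0.3,0],"rotation":[0,0,0],"jaw":0}]'
python3 -m jog '[{"travel":[0,0.1,0],"rotation":[0,0,0],"jaw":0},{"travel":[0,0.1,0],"rotation":[0,0,0],"jaw":0},{"travel":[0,0.1,0],"rotation":[0,0,0],"jaw":0},{"travel":[0,0.1,0],"rotation":[0,0,0],"jaw":0},{"travel":[0,0.1,0],"rotation":[0,0,0],"jaw":0}]'
```

```text
t: 20.45
position: [568.6, -97.5, 64.3]
orientation: [2.282, 2.159, -0.0]
contact_force: [-3.8, 0.2, 2.5]
finger_gap: -0.001
gripper_force: 1.9
t: 21.08
position: [573.5, -97.8, 64.2]
orientation: [2.282, 2.159, -0.0]
contact_force: [-2.8, -0.9, 0.7]
finger_gap: 0.004
gripper_force: 1.5
```

```bash
python3 -m jog '[{"travel":[0,0.1,0],"rotation":[0,0,0],"jaw":0},{"travel":[0,0.1,0],"rotation":[0,0,0],"jaw":0},{"travel":[0,0.1,0],"rotation":[0,0,0],"jaw":0},{"travel":[0,0,0],"rotation":[0,0,0],"jaw":0},{"travel":[0,0,0],"rotation":[0,0,0],"jaw":0}]'
python3 -m jog '[{"travel":[0,0.1,0],"rotation":[0,0,0],"jaw":0},{"travel":[0,0.1,0],"rotation":[0,0,0],"jaw":0},{"travel":[0,0.1,0],"rotation":[0,0,0],"jaw":0},{"travel":[0,0,0],"rotation":[0,0,0],"jaw":0},{"travel":[0,0,0],"rotation":[0,0,0],"jaw":0}]'
```

```text
t: 21.7
position: [576.7, -97.8, 64.3]
orientation: [2.281, 2.159, 0.001]
contact_force: [0.7, 0.4, -0.0]
finger_gap: 0.003
gripper_force: 0.1
t: 22.32
position: [579.5, -98.0, 64.3]
orientation: [2.282, 2.159, 0.0]
contact_force: [-2.6, 0.2, 1.8]
finger_gap: -0.001
gripper_force: 1.4
```

```bash
python3 -m jog '[{"travel":[0,0.1,0],"rotation":[0,0,0],"jaw":0},{"travel":[0,0.1,0],"rotation":[0,0,0],"jaw":0},{"travel":[0,0,0],"rotation":[0,0,0],"jaw":0},{"travel":[0,0,0],"rotation":[0,0,0],"jaw":0},{"travel":[0,0,0],"rotation":[0,0,0],"jaw":0}]'
python3 -c "
from h import *
im=robot.capture('side');cv2.imwrite('pics/s3.png',cv2.resize(im[140:230,260:400],None,fx=5,fy=5))"
```

```text
t: 22.95
position: [580.2, -98.0, 64.2]
orientation: [-2.281, -2.158, 0.002]
contact_force: [-7.5, -0.1, 5.9]
finger_gap: -0.001
gripper_force: 4.0
```

View pics/s3.png

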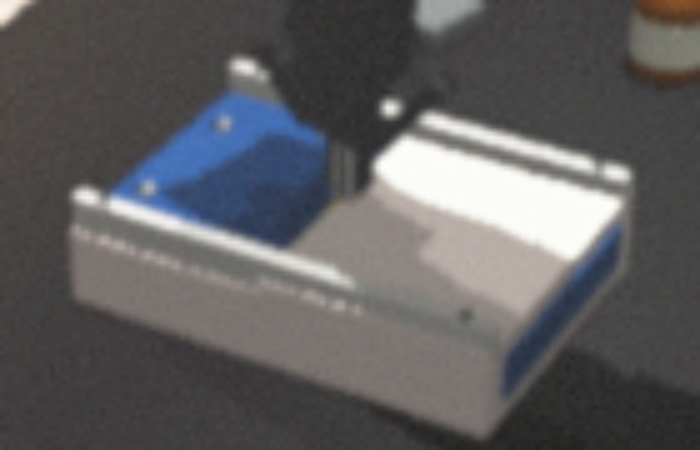

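Pins show in the two far holes and the push force has risen to 7.5 N as the cover stopped, which suggests it dropped. I'll back off, rise and check from above with the wrist camera.

```bash
python3 -m jog '[{"travel":[0,-0.5,0],"rotation":[0,0,0],"jaw":0},{"travel":[0,-1.5,0],"rotation":[0,0,0],"jaw":0},{"travel":[0,-2,-2],"rotation":[0,0,0],"jaw":0},{"travel":[0,0,-5],"rotation":[0,0,0],"jaw":0},{"travel":[0,0,-4],"rotation":[0,0,0],"jaw":0}]'
python3 -m jog '[{"travel":[0,3,0],"rotation":[0,0,0],"jaw":0},{"travel":[0,2,0],"rotation":[0,0,0],"jaw":0},{"travel":[0,0,0],"rotation":[0,0,0],"jaw":0},{"travel":[0,0,0],"rotation":[0,0,0],"jaw":0},{"travel":[0,0,0],"rotation":[0,0,0],"jaw":0}]'
python3 - <<'E'
from h import *
T=tool();im=robot.capture("wrist");cv2.imwrite("pics/w6.png",im);np.save("T6.npy",T);print(T[:3,3])
E
```

```text
t: 23.62
position: [542.0, -96.1, 176.1]
orientation: [2.281, 2.158, 0.002]
contact_force: [2.0, 0.2, -0.6]
finger_gap: -0.001
gripper_force: 0.0
t: 24.25
position: [590.7, -98.6, 174.2]
orientation: [-2.282, -2.159, 0.0]
contact_force: [0.0, -0.1, -0.2]
finger_gap: 0.002
gripper_force: 0.0
[590.71473743 -98.58769353 174.23391741]
```

View pics/w6.png

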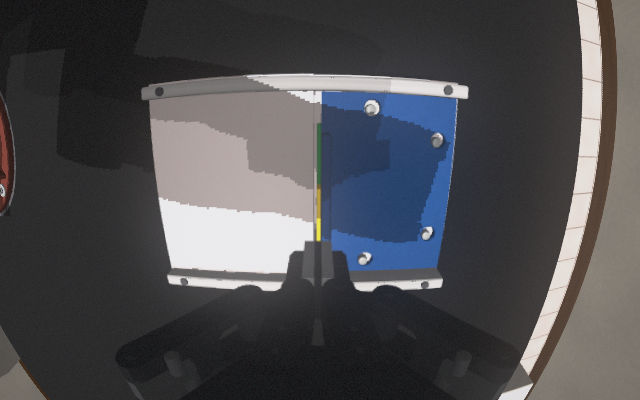

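All four pins stand through the holes, at (371,107), (437,140), (427,233) and (364,258). The cover's near edge is square and just past the deck, with the 5 mm gap visible at column 319. I'll check the height and seat it with a light fingertip touch at its centre, where the top should be at z = 56 mm.

```bash
python3 -m jog '[{"travel":[0,3,2],"rotation":[0,0,0],"jaw":0},{"travel":[0,3.1,3],"rotation":[0,0,0],"jaw":0},{"travel":[0,0,3],"rotation":[0,0,0],"jaw":0},{"travel":[0,0,2],"rotation":[0,0,0],"jaw":0},{"travel":[0,0,0.4],"rotation":[0,0,0],"jaw":0}]'
python3 -m jog '[{"travel":[0,0,0.4],"rotation":[0,0,0],"jaw":0},{"travel":[0,0,0.4],"rotation":[0,0,0],"jaw":0},{"travel":[0,0,0.2],"rotation":[0,0,0],"jaw":0},{"travel":[0,0,0],"rotation":[0,0,0],"jaw":0},{"travel":[0,0,0],"rotation":[0,0,0],"jaw":0}]'
```

```text
t: 24.92
position: [651.0, -101.8, 68.9]
orientation: [-2.28, -2.158, 0.002]
contact_force: [-0.9, -0.5, 0.3]
finger_gap: 0.002
gripper_force: 0.0
t: 25.55
position: [652.4, -102.1, 60.5]
orientation: [2.282, 2.159, 0.0]
contact_force: [-0.3, 0.1, 0.1]
finger_gap: 0.003
gripper_force: 0.0
```

Still free at 60.5, already below the undropped top of 64 mm, so the cover is down. I'll go on to the touch.

```bash
python3 -m jog '[{"travel":[0,0,0.2],"rotation":[0,0,0],"jaw":0},{"travel":[0,0,0.2],"rotation":[0,0,0],"jaw":0},{"travel":[0,0,0.1],"rotation":[0,0,0],"jaw":0},{"travel":[0,0,0],"rotation":[0,0,0],"jaw":0},{"travel":[0,0,0],"rotation":[0,0,0],"jaw":0}]'
```

```text
t: 26.18
position: [652.3, -102.1, 56.1]
orientation: [2.281, 2.159, 0.0]
contact_force: [-2.4, 1.2, 8.7]
finger_gap: -0.003
gripper_force: 4.4
```

Contact came at z = 56.1 mm, exactly the seated height. I'll lift clear and hand in.

```bash
python3 -m jog '[{"travel":[0,0,-0.5],"rotation":[0,0,0],"jaw":0},{"travel":[0,0,-2],"rotation":[0,0,0],"jaw":0},{"travel":[0,0,-4],"rotation":[0,0,0],"jaw":0},{"travel":[0,0,-5],"rotation":[0,0,0],"jaw":0},{"travel":[0,0,-1],"rotation":[0,0,0],"jaw":0}]'
python3 -m jog '[{"travel":[0,0,0],"rotation":[0,0,0],"jaw":0},{"travel":[0,0,0],"rotation":[0,0,0],"jaw":0},{"travel":[0,0,0],"rotation":[0,0,0],"jaw":0},{"travel":[0,0,0],"rotation":[0,0,0],"jaw":0},{"travel":[0,0,0],"rotation":[0,0,0],"jaw":0}]' && python3 -c "
from cell import robot
print(robot.finish_job())"
```

```text
t: 26.8
position: [654.2, -102.5, 184.1]
orientation: [2.278, 2.156, 0.005]
contact_force: [-0.1, 0.7, -0.7]
finger_gap: -0.003
gripper_force: 0.0
t: 27.42
position: [652.2, -102.0, 179.9]
orientation: [-2.281, -2.159, 0.0]
contact_force: [0.3, -0.0, 0.1]
finger_gap: -0.0
gripper_force: 0.0
the job is handed in; nothing more can be done
None
```

The job is handed in at about 27 s: the brass weight stands in the yellow tray, the leftmost blue-capped pot in the green tray, and the cover is home on its four pins (its top measured 56.1 mm at the centre, against 56 mm expected).

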